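# Put the relief masters away and close the pinned press

## Task

Put the pottery's three glazed relief masters away, each lying flat on the middle of the patch of its own shape and colour: the yellow square and the green oblong on their plywood boards, turned to line up with their patches, and the blue round one on the floor of the wooden press. Once the round one is in the press, close the press by seating the wooden cover over its two dowel pins, fully down on both shoulders. Do not knock over or shove the two small glaze jars or the terracotta cup standing among them.

Things in the scene. Friction and masses are not known exactly. Their poses are not given: they have to be found in the camera images.
- round_master: Loose glazed stoneware disc, cobalt blue with a paler rosette on top, 50 mm diameter, 22 mm tall, about 0.11 kg. Origin: centre of the underside; z up. Grasp by the sides, any direction.
- square_master: Loose glazed stoneware block, honey yellow with four paler squares on top, 48 x 48 mm, 22 mm tall, about 0.12 kg. Origin: centre of the underside; x and y square to its sides, z up. Any quarter turn is as good as another.
- oblong_master: Loose glazed stoneware block, dark green with a paler leaf on top, 76 mm (its x) by 40 mm (its y), 22 mm tall, about 0.15 kg. Origin: centre of the underside; z up. Grasp across the 40 mm. A half turn makes no difference.
- cover: Loose press cover: pale wooden plate 150 (its x) x 70 x 12 mm, about 0.22 kg, with a dark bar handle on top in the middle, 64 mm long in x, 18 mm wide, 30 mm tall (its top 42 mm above the plate's underside). Two through holes, 11 mm dia, at x = +-57 mm, y = 0. Origin: centre of the plate's underside, z up. A half turn makes no difference.
- press: Fixed brown wood press, 150 (its x) x 84 mm. Floor 14 mm above the table, with a blue round patch (66 mm) in the middle; a shoulder at each x end (35 mm long, top at 42 mm); the 80 mm channel between is open at both y sides. On each shoulder an upright steel pin, 8 mm dia, 16 mm tall, tapered tip, at x = +-57 mm, y = 0. The closed cover's underside rests at 42 mm. Origin: underside centre, z up.
- square_board: Plywood ware board 104 x 104 mm, 16 mm thick, fixed to the table, with a painted yellow square patch 64 x 64 mm in the middle of its top, sides along its x and y. Origin: centre of the underside, at table height.
- oblong_board: Plywood ware board 104 x 104 mm, 16 mm thick, fixed to the table, with a painted green oblong patch in the middle of its top, 92 mm (its x) by 56 mm (its y). Origin: centre of the underside, at table height.
- glaze_jar_l: Small loose glaze jar with a red lid, 36 mm diameter, 55 mm tall; leave it standing. Origin: centre of the underside.
- glaze_jar_r: Small loose glaze jar with a white lid, 36 mm diameter, 55 mm tall; leave it standing. Origin: centre of the underside.
- cup: Small loose terracotta cup, 40 mm diameter at the rim, 45 mm tall; leave it standing. Origin: centre of the underside.

How it is judged (in metres and radians):
On the way, in this order (a step that is already met when the one before it is completed fails the run):
1. the blue round master lies on the blue patch inside the press, let go (horizontal distance between round_master and press below 0.012 m and z of round_master in the frame of press between 0.011 and 0.018 m and angle between round_master's own z axis and vertical below 0.1 rad and contact force between round_master and the fingers below 0.1 N), for 0.2 s.
2. the cover is seated over both pins, down on the shoulders, with the round master under it (horizontal distance between cover and press below 0.005 m and z of cover in the frame of press between 0.039 and 0.045 m and angle between the x axis of cover and the x axis of press, either way round below 0.08 rad and angle between cover's own z axis and vertical below 0.05 rad and horizontal distance between round_master and press below 0.012 m and z of round_master in the frame of press between 0.011 and 0.018 m and angle between round_master's own z axis and vertical below 0.1 rad), for 0.2 s.
At the end, for the whole second after the job is handed in: All let go, at rest. Masters flat on their own patches, centres within 12 mm; square and oblong within 0.22 rad of their patch. Cover over the round master, down on the shoulders within 3 mm, centred within 5 mm, in line within 0.08 rad, level within 0.05 rad (all of step 2 and horizontal distance between square_master and square_board below 0.012 m and z of square_master in the frame of square_board between 0.013 and 0.02 m and angle between each of square_master, oblong_master's own z axis and vertical below 0.1 rad and (angle between the x axis of square_master and the x axis of square_board, either way round below 0.22 rad or angle between the x axis of square_master and the y axis of square_board, either way round below 0.22 rad) and horizontal distance between oblong_master and oblong_board below 0.012 m and z of oblong_master in the frame of oblong_board between 0.013 and 0.02 m and angle between the x axis of oblong_master and the x axis of oblong_board, either way round below 0.22 rad and linear speed of each of round_master, square_master, oblong_master, cover below 0.02 m/s); the robot touches nothing.
It fails at once if the red-lidded glaze jar is knocked over or pushed more than 4 cm (distance of glaze_jar_l from where it was at the start of the episode above 0.04 m or angle between glaze_jar_l's own z axis and vertical above 0.5 rad).
It fails at once if the white-lidded glaze jar is knocked over or pushed more than 4 cm (distance of glaze_jar_r from where it was at the start of the episode above 0.04 m or angle between glaze_jar_r's own z axis and vertical above 0.5 rad).
It fails at once if the terracotta cup is knocked over or pushed more than 4 cm (distance of cup from where it was at the start of the episode above 0.04 m or angle between cup's own z axis and vertical above 0.5 rad).
It also fails if it takes over 134 s, if anything falls off the work surface, if the arm or the gripper's body presses on something with over 40 N, if the wrist force passes 120 N, or if a joint passes its speed limit or range.

## Robot

A 6-joint arm with a two-finger parallel gripper is mounted at the origin on the work surface. World frame = base frame: x ahead of the robot, y to its left, z up, the work surface at z = 0. Lengths are in mm, angles in rad, forces in N, time in s.
With the tool pointing down it reaches from about 300 to 750 mm from the base axis. Payload 8.5 kg.
Tool frame: the origin (TCP) lies at the very end of the fingers, on their centre line; the grasp point (between the pads) lies 19 mm behind it; z points along the fingers, y is the line along which they close (so a half turn about z gives the same grasp; the last joint's range is limited). The gripper opens to 85 mm and grips with 20 to 120 N. Pads are 22 mm wide; open, the fingers measure 114 mm over their backs; the gripper's body (76 mm by 85 mm) begins 54 mm behind the grasp point. The pads swing forward as they close: fully open they stand 13 mm farther back than shut.
Start: joints at [-1.383, 0.381, 1.297, -0, 1.464, -0.215], TCP at [215.59, -505.966, 231.322] pointing down, gripper open.
Joint ranges: [-3.11, 3.11], [-0.89, 2.33], [0.22, 2.48], [-1.42, 4.56], [0.17, 2.85], [-2.88, 2.88]. Speed limits (rad/s): [2.39, 2.39, 3.14, 3.14, 3.14, 3.14].

## Interface

Orientations are given as a 3x3 rotation matrix whose columns are the frame's x, y, z axes.
In Python, from bench import * gives the robot as it stands. The module is installed in compiled form; this text tells all that it offers.
- The arm moves only by the shell command python3 -m pendant 'ROWS' [FORCE]. ROWS is JSON, a list of rows, each an object with "grip": the opening in per cent of the stroke, from 0 (shut) to 100 (fully open); "delta_pos": the shift along the tool's x, y, z in m, a list of three; "turn": the turn about the tool's z in degrees. A call has 1 to 20 rows; each row is the pose to reach, as a shift and turn from the pose commanded when the call began, along the tool's axes at that moment; what a row does not reach only later rows make up. A row lasts 1/8 s, in which the tool goes at most 62.5 mm and 10.7 degrees, less where a joint would pass 70% of its speed; a pose out of reach is approached as far as the arm can. A call with a gripper value outside its range is refused whole. The fingers move at their own pace and stop on an object; FORCE is the grip in N (left out, the last holds). Time passes only in rows, so rows that repeat a pose let the fingers close. It gives the time, the measured TCP pose, the force, the opening and the grip force at its end, in the units of the state.
- get_state(): the state, without advancing time (a new reading comes with each control period).
- camera(name): name is "scene" or "top" or "wrist"; returns a dict with "img" (400x640x3 uint8, red, green, blue), "intrinsics" (3x3 intrinsics, pixels), "position" and "orientation" of the camera in the world. Camera axes: x right, y down, z forward; pixel columns grow to the right and rows downward; lengths in mm; the calibration is good to about 2 mm. A picture is of the moment at which its call begins. There is no depth.
- job_done(): hands the job in; it is judged then, once.
The state is a dict: "t": time; "joint_pos": joint angles; "qvel": joint speeds; "effort": joint torques, N m; "eef_pos": TCP position; "tcp_rot": TCP orientation; "force": force on the tool from outside, world axes, zero at the start; "wrist_torque": the same for the moment, N m; "gripper_width": finger opening in mm; "finger_force": force on a finger pad.
Only numpy, scipy, OpenCV 4.12 (cv2) and the standard library are available. Lean on these libraries where they do the work, as an engineer would, in place of code of your own. Each camera call takes 0.05 s, during which the arm holds its last target. There are 200 camera calls.

## Working session

There is one attempt and no reset: what is moved stays moved. The work goes in short steps, Python scripts to look and compute and a shell command to move; the robot and the scene stay as the last step left them, time stands still between calls to the robot, and variables do not carry over. Pictures are saved under pics/ and viewed, at most 14 in all, crops included, and the job is handed in when it is done.

```bash
mkdir -p pics; python3 - <<'E'
from bench import *
import cv2,numpy as np
for n in ["top","scene"]:
    c=camera(n); cv2.imwrite(f"pics/{n}0.png",c["img"][:,:,::-1]); print(n,c["intrinsics"],c["position"],c["orientation"])
s=get_state();print(s)
E
```

```text
top [[512.36639223   0.         325.17390263]
 [  0.         512.36639223 196.21150414]
 [  0.           0.           1.        ]] [ 405.83674217  -17.31444592 1195.547823  ] [[-0.01783316 -0.99386406  0.10916136]
 [-0.9997167   0.01944573  0.01372556]
 [-0.01576406 -0.10888567 -0.99392928]]
scene [[475.5649336    0.         323.77337358]
 [  0.         475.5649336  201.6228391 ]
 [  0.           0.           1.        ]] [1116.38463686  178.89509375  777.09861723] [[-0.31568888  0.72691576 -0.60986393]
 [ 0.94885064  0.24509107 -0.1990297 ]
 [ 0.00479438 -0.64150124 -0.76710701]]
{'t': 0.1, 'joint_pos': array([-1.38329822e+00,  3.81125935e-01,  1.29814094e+00,  1.02437914e-05,
        1.46362693e+00, -2.15328387e-01]), 'qvel': array([ 0.00051554, -0.00130572, -0.00162236,  0.00133594, -0.00050804,
       -0.00113137]), 'effort': array([ 4.03714716e-03, -4.49222589e+01, -2.31655848e+01, -1.45823014e-04,
        3.59667880e-03, -5.05292746e-06]), 'eef_pos': array([ 215.54742557, -505.72061104,  230.7898205 ]), 'tcp_rot': array([[ 9.19957094e-01,  3.92018992e-01, -2.32529927e-04],
       [ 3.92018955e-01, -9.19956249e-01,  1.28024526e-03],
       [ 2.87963096e-04, -1.26892684e-03, -9.99999153e-01]]), 'force': array([-0.67647019,  0.95740895,  0.29852686]), 'wrist_torque': array([0.04049942, 0.01329299, 0.04422595]), 'finger_force': 0.0, 'gripper_width': 85.28605887524498}
```

View pics/top0.png

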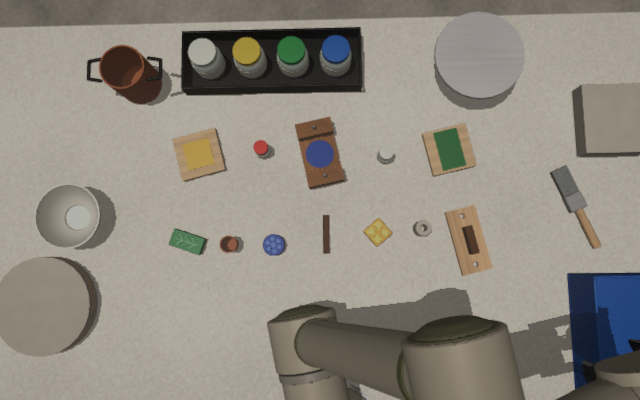

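View pics/scene0.png

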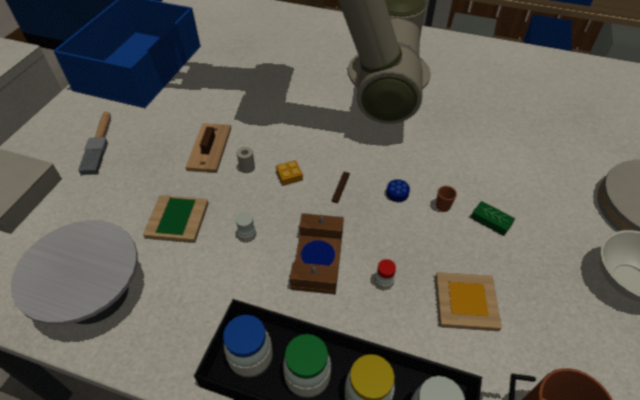

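The top view shows the press (320,153), yellow board (199,154), green board (449,149), red jar (261,149), white jar (386,154), oblong (188,242), cup (229,244), disc (274,244), square (378,232) and cover (468,240). There is also a dark bar at (326,234) and a grey ring at (423,228). Next I enlarge the view.

```bash
python3 - <<'E'
import cv2
im=cv2.imread("pics/top0.png")
cv2.imwrite("pics/cl.png",cv2.resize(im[110:260,165:355],None,fx=4,fy=4,interpolation=cv2.INTER_CUBIC))
cv2.imwrite("pics/cr.png",cv2.resize(im[115:280,310:500],None,fx=3.6,fy=3.6,interpolation=cv2.INTER_CUBIC) if 0 else cv2.resize(im[120:280,310:500],None,fx=4-.25,fy=4-.25,interpolation=cv2.INTER_CUBIC))
E
```

```text
(no output)
```

View pics/cl.png

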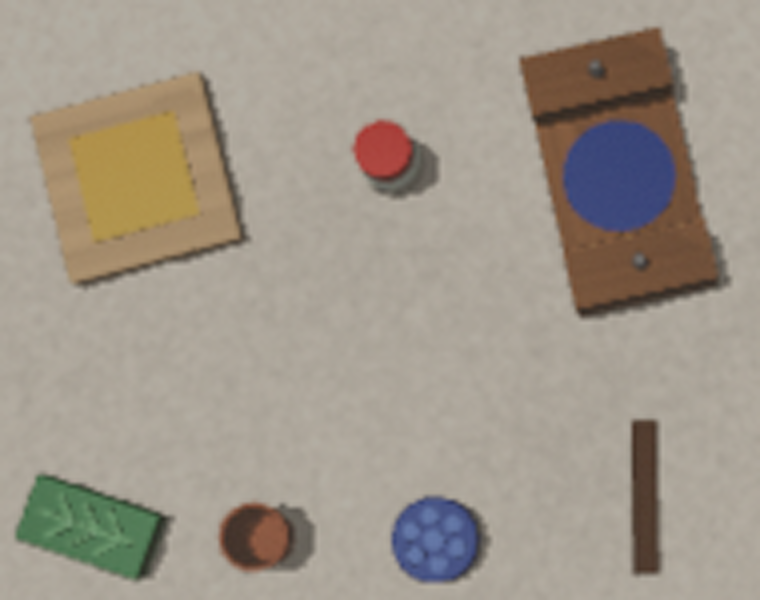

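View pics/cr.png

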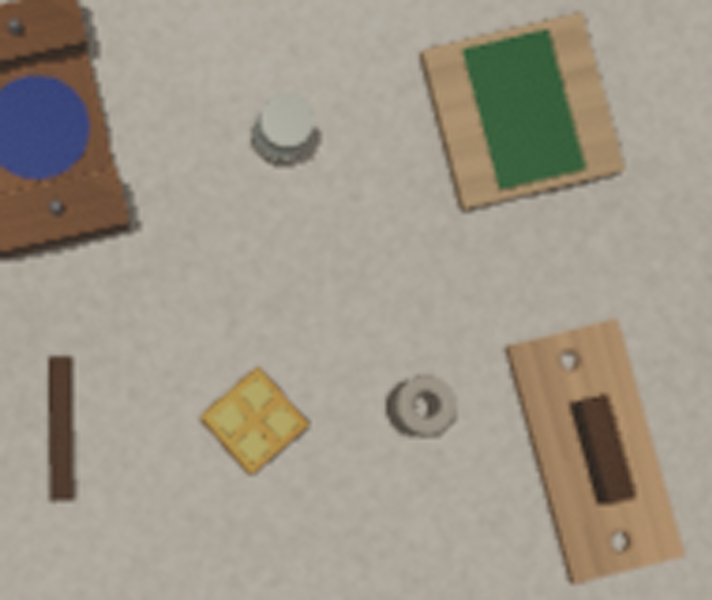

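```bash
cat > h.py <<'E'
from bench import *
import numpy as np, cv2
def world(cam,uv,z):
    K,R,p=[np.array(cam[k]) for k in("intrinsics","orientation","position")]
    d=np.c_[np.atleast_2d(uv),np.ones(len(np.atleast_2d(uv)))]@np.linalg.inv(K).T@R.T
    return (p+d*((z-p[2])/d[:,2:]))[:,:2]
def go(x,y,z,yaw=None):
    """delta_pos (m), turn (deg) to TCP x,y,z with closing (tool y) axis at yaw deg in world (mod 180)"""
    s=get_state();R=s["tcp_rot"];d=R.T@(np.array([x,y,z])-s["eef_pos"])/1000
    t=0
    if yaw is not None:
        c=np.degrees(np.arctan2(R[1,1],R[0,1]));t=(c-yaw+90)%180-90  # tool z down: +turn lowers yaw
    print("d",d.round(4),"turn",round(t,1),"j6",s["joint_pos"][5].round(2))
def rect(p): 
    c,s,a=cv2.minAreaRect(np.float32(p)); 
    if s[0]<s[1]: s=s[::-1];a+=90
    return np.round(c,1),np.round(s,1),round((a+90)%180-90,1)  # long-axis angle
E
python3 - <<'E'
from h import *
c=camera("top")
L=lambda *p:(np.array(p)+.5)/4-.5+[165,110]
Rr=lambda *p:(np.array(p)+.5)/3.75-.5+[310,120]
for n,p,z in [("oblong",L((40,475),(163,517),(138,580),(17,540)),22),("square",Rr((257,368),(309,424),(251,474),(201,418)),22),
 ("ypatch",L((72,136),(178,112),(200,215),(95,242)),16),("gpatch",Rr((465,48),(549,30),(585,168),(500,189)),16),
 ("press",L((521,58),(659,28),(718,282),(580,306)),42),("cover",Rr((507,346),(615,320),(684,553),(574,583)),12)]:
    print(n,rect(world(c,p,z)))
for n,p,z in [("disc",L((435,538)),22),("bpatch",L((619,176)),14),("pins",L((597,66),(641,259)),55),("holes",Rr((569,360),(620,541)),12),("red",L((383,149)),55),("white",Rr((288,122)),55),("cup",L((256,537)),45),("ring",Rr((424,407)),30)]:
    w=world(c,p,z);print(n,w.round(1).tolist(),w.mean(0).round(1), np.degrees(np.arctan2(*(w[-1]-w[0])[::-1])).round(1))
w=camera("wrist");s=get_state();R=s["tcp_rot"];print("wrist cam in tool",R.T@(w["position"]-s["eef_pos"]),R.T@w["orientation"],w["intrinsics"])
E
```

```text
oblong (array([436. , 317.4]), array([75.5, 39.1]), 70.4)
square (array([ 450.4, -119.4]), array([46.7, 46.3]), -49.5)
ypatch (array([641.7, 293.9]), array([65. , 63.8]), 12.7)
gpatch (array([ 641.2, -293.1]), array([91.2, 54.3]), 11.4)
press (array([634.7,  10.2]), array([152.1,  81.3]), 11.7)
cover (array([ 429.6, -327.4]), array([148.9,  69.5]), 13.3)
disc [[426.9, 119.2]] [426.9 119.2] 0.0
bpatch [[636.2, 10.8]] [636.2  10.8] 0.0
pins [[691.9, 21.3], [580.5, -1.8]] [636.2   9.8] -168.3
holes [[484.7, -314.0], [373.9, -339.8]] [ 429.3 -326.9] -166.9
red [[646.5, 143.4]] [646.5 143.4] 0.0
white [[628.4, -141.6]] [ 628.4 -141.6] 0.0
cup [[428.9, 217.0]] [428.9 217. ] 0.0
ring [[456.7, -220.9]] [ 456.7 -220.9] 0.0
wrist cam in tool [  72.81755902   -0.28961196 -142.21099427] [[-1.07935755e-03 -9.58876074e-01 -2.83823025e-01]
 [ 9.99999326e-01 -1.15626625e-03  1.03441990e-04]
 [-4.27363033e-04 -2.83822722e-01  9.58876676e-01]] [[331.4628479    0.         315.39179687]
 [  0.         331.4628479  201.94546367]
 [  0.           0.           1.        ]]
```

```bash
python3 -c "
from h import *
go(427,119.2,120,-78.3)"
```

```text
d [ 0.4395 -0.492   0.1114] turn 11.4 j6 -0.22
```

```bash
python3 -m pendant '[{"grip":100,"delta_pos":[0.06,-0.065,0],"turn":10},{"grip":100,"delta_pos":[0.11,-0.123,0],"turn":11.4},{"grip":100,"delta_pos":[0.15,-0.168,0],"turn":11.4},{"grip":100,"delta_pos":[0.19,-0.213,0],"turn":11.4},{"grip":100,"delta_pos":[0.23,-0.257,0],"turn":11.4},{"grip":100,"delta_pos":[0.27,-0.302,0],"turn":11.4},{"grip":100,"delta_pos":[0.31,-0.347,0],"turn":11.4},{"grip":100,"delta_pos":[0.35,-0.392,0.03],"turn":11.4},{"grip":100,"delta_pos":[0.39,-0.437,0.06],"turn":11.4},{"grip":100,"delta_pos":[0.44,-0.492,0.1],"turn":11.4},{"grip":100,"delta_pos":[0.44,-0.492,0.111],"turn":11.4},{"grip":100,"delta_pos":[0.44,-0.492,0.111],"turn":11.4},{"grip":100,"delta_pos":[0.44,-0.492,0.111],"turn":11.4},{"grip":100,"delta_pos":[0.44,-0.492,0.111],"turn":11.4}]' 40
python3 - <<'E'
from h import *
go(427,119.2,120,-78.3); go(427,119.2,3,-78.3)
c=camera("wrist");cv2.imwrite("pics/w1.png",c["img"][:,:,::-1])
E
```

```text
t: 1.95
eef_pos: [427.8, 118.2, 121.2]
tcp_rot: [[0.98, 0.201, 0.002], [0.201, -0.98, -0.0], [0.002, 0.0, -1.0]]
force: [0.1, -0.7, 0.7]
gripper_width: 85.6
finger_force: 0.0
d [-0.0006 -0.0012  0.0012] turn -0.1 j6 1.37
d [-0.0008 -0.0012  0.1182] turn -0.1 j6 1.37
```

View pics/w1.png

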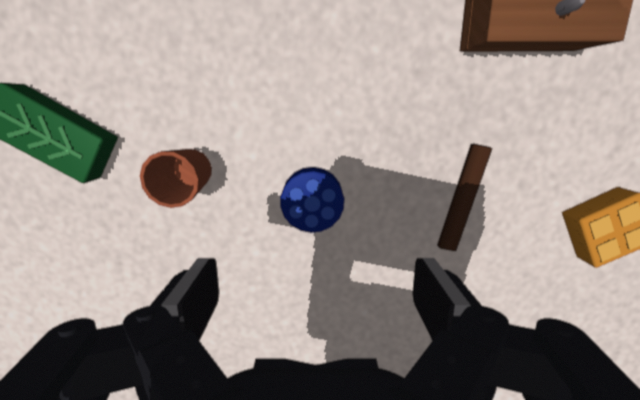

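The wrist view shows the disc at (312,200), just ahead of the fingers, with the cup at (170,180) well clear of them.

```bash
python3 - <<'E'
from h import *
c=camera("wrist");print(world(c,[312,200],22)); go(427,119.2,3,-78.3)
E
```

```text
[[430.17113436 121.53256216]]
d [-0.0008 -0.0012  0.1181] turn -0.1 j6 1.37
```

```bash
python3 -m pendant '[{"grip":100,"delta_pos":[0.001,-0.002,0.05],"turn":0},{"grip":100,"delta_pos":[0.001,-0.002,0.09],"turn":0},{"grip":100,"delta_pos":[0.001,-0.002,0.11],"turn":0},{"grip":100,"delta_pos":[0.001,-0.002,0.117],"turn":0},{"grip":100,"delta_pos":[0.001,-0.002,0.117],"turn":0},{"grip":40,"delta_pos":[0.001,-0.002,0.117],"turn":0},{"grip":40,"delta_pos":[0.001,-0.002,0.117],"turn":0},{"grip":40,"delta_pos":[0.001,-0.002,0.117],"turn":0},{"grip":40,"delta_pos":[0.001,-0.002,0.117],"turn":0},{"grip":40,"delta_pos":[0.001,-0.002,0.117],"turn":0},{"grip":40,"delta_pos":[0.001,-0.002,0.117],"turn":0}]' 40
python3 -c "
from h import *
go(635.8,10.4,110,-78.3)"
```

```text
t: 3.42
eef_pos: [428.5, 121.3, 4.3]
tcp_rot: [[0.979, 0.203, 0.002], [0.203, -0.979, -0.0], [0.002, 0.0, -1.0]]
force: [-2.7, -0.9, 9.3]
gripper_width: 48.9
finger_force: 39.9
d [ 0.1807  0.1506 -0.1054] turn -0.0 j6 1.38
```

```bash
python3 -m pendant '[{"grip":40,"delta_pos":[0,0,-0.04],"turn":0},{"grip":40,"delta_pos":[0,0,-0.09],"turn":0},{"grip":40,"delta_pos":[0.03,0.025,-0.106],"turn":0},{"grip":40,"delta_pos":[0.06,0.05,-0.106],"turn":0},{"grip":40,"delta_pos":[0.095,0.08,-0.106],"turn":0},{"grip":40,"delta_pos":[0.13,0.11,-0.106],"turn":0},{"grip":40,"delta_pos":[0.16,0.135,-0.106],"turn":0},{"grip":40,"delta_pos":[0.181,0.151,-0.106],"turn":0},{"grip":40,"delta_pos":[0.181,0.151,-0.106],"turn":0},{"grip":40,"delta_pos":[0.181,0.151,-0.106],"turn":0},{"grip":40,"delta_pos":[0.181,0.151,-0.106],"turn":0}]'
python3 - <<'E'
from h import *
go(635.8,10.4,18,-78.3)
c=camera("wrist");cv2.imwrite("pics/w2.png",c["img"][:,:,::-1]);print(c["position"],c["orientation"])
E
```

```text
t: 4.8
eef_pos: [635.2, 10.6, 109.6]
tcp_rot: [[0.979, 0.203, -0.0], [0.203, -0.979, 0.0], [-0.0, -0.0, -1.0]]
force: [-0.5, 1.3, -1.6]
gripper_width: 48.4
finger_force: 42.9
d [0.0006 0.0003 0.0916] turn 0.0 j6 1.2
[706.41640289  25.72385885 251.84172366] [[ 2.01904290e-01 -9.39069809e-01 -2.78177196e-01]
 [-9.79405207e-01 -1.93498000e-01 -5.76538394e-02]
 [ 3.14248977e-04  2.84088751e-01 -9.58797936e-01]]
```

View pics/w2.png

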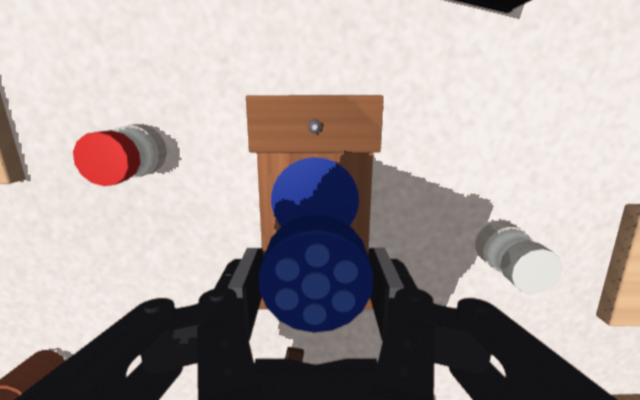

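The disc is held level, its top centred at (316,286). The far pin tip is at (316,127), and the shoulder corners are at (247,96), (383,96), (382,152) and (249,152).

```bash
python3 - <<'E'
from h import *
c=camera("wrist")
print("disc",world(c,[316,285],127),"pin",world(c,[316,126],57)); w=world(c,[(247,96),(383,96),(382,152),(249,152)],42);print(w.round(1), rect(w))
u=np.array([np.cos(np.radians(11.7)),np.sin(np.radians(11.7))]);print("press from pin",world(c,[316,126],57)-57*u)
E
```

```text
disc [[634.34754479  10.48042782]] pin [[694.63314471  22.78435911]]
[[702.6  66.9]
 [719.2 -13.5]
 [686.4 -21.6]
 [669.4  60.8]] (array([694.5,  23. ]), array([84.1, 33.7]), -78.4)
press from pin [[638.81744451  11.22548328]]
```

```bash
python3 -m pendant '[{"grip":40,"delta_pos":[0.003,0,0.04],"turn":0},{"grip":40,"delta_pos":[0.003,0,0.075],"turn":0},{"grip":40,"delta_pos":[0.003,0,0.087],"turn":0},{"grip":40,"delta_pos":[0.003,0,0.0905],"turn":0},{"grip":40,"delta_pos":[0.003,0,0.0905],"turn":0},{"grip":40,"delta_pos":[0.003,0,0.0905],"turn":0},{"grip":75,"delta_pos":[0.003,0,0.0905],"turn":0},{"grip":75,"delta_pos":[0.003,0,0.0905],"turn":0},{"grip":75,"delta_pos":[0.003,0,0.0905],"turn":0},{"grip":75,"delta_pos":[0.003,0,0.0905],"turn":0},{"grip":75,"delta_pos":[0.003,0,0.06],"turn":0},{"grip":75,"delta_pos":[0.003,0,0.01],"turn":0},{"grip":75,"delta_pos":[-0.06,0,-0.03],"turn":0},{"grip":75,"delta_pos":[-0.06,0,-0.03],"turn":0},{"grip":75,"delta_pos":[-0.06,0,-0.03],"turn":0},{"grip":75,"delta_pos":[-0.06,0,-0.03],"turn":0}]'
python3 - <<'E'
from h import *
c=camera("wrist");cv2.imwrite("pics/w3.png",c["img"][:,:,::-1])
go(429.5,-327,140,-76.9)
E
```

```text
t: 6.9
eef_pos: [577.6, -2.0, 138.3]
tcp_rot: [[0.979, 0.202, -0.001], [0.202, -0.979, 0.0], [-0.001, -0.001, -1.0]]
force: [-0.4, 0.2, -0.5]
gripper_width: 63.9
finger_force: 0.0
d [-0.2109  0.2883 -0.0018] turn -1.4 j6 1.16
```

View pics/w3.png

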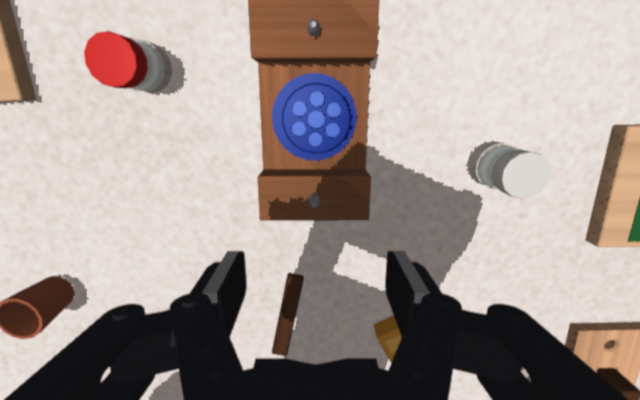

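The disc sits centred on the patch in the press. The pin tips are at (314,27) and (314,200).

```bash
python3 - <<'E'
from h import *
c=camera("wrist")
w=world(c,[(314,26),(314,199)],57);print(w,w.mean(0),np.linalg.norm(w[0]-w[1]),np.degrees(np.arctan2(*(w[0]-w[1])[::-1])),world(c,[315,116],36))
E
python3 -m pendant '[{"grip":75,"delta_pos":[-0.03,0.04,0],"turn":0},{"grip":75,"delta_pos":[-0.06,0.08,0],"turn":-1.4},{"grip":75,"delta_pos":[-0.09,0.12,0],"turn":-1.4},{"grip":75,"delta_pos":[-0.12,0.165,0],"turn":-1.4},{"grip":75,"delta_pos":[-0.15,0.21,0],"turn":-1.4},{"grip":75,"delta_pos":[-0.18,0.25,0],"turn":-1.4},{"grip":75,"delta_pos":[-0.231,0.288,0],"turn":-1.4},{"grip":75,"delta_pos":[-0.231,0.288,0],"turn":-1.4},{"grip":75,"delta_pos":[-0.231,0.288,0],"turn":-1.4},{"grip":75,"delta_pos":[-0.231,0.288,0],"turn":-1.4},{"grip":75,"delta_pos":[-0.231,0.288,0],"turn":-1.4}]'
python3 - <<'E'
from h import *
c=camera("wrist");cv2.imwrite("pics/w4.png",c["img"][:,:,::-1])
E
```

```text
[[692.89601874  23.012712  ]
 [585.82814376   1.12134104]] [639.36208125  12.06702652] 109.28294457704327 11.555571509498963 [[640.4449139   11.64997469]]
t: 8.38
eef_pos: [410.0, -330.0, 139.3]
tcp_rot: [[0.974, 0.228, 0.0], [0.228, -0.974, 0.0], [0.0, -0.0, -1.0]]
force: [0.4, -0.0, 0.3]
gripper_width: 64.2
finger_force: 0.0
```

View pics/w4.png

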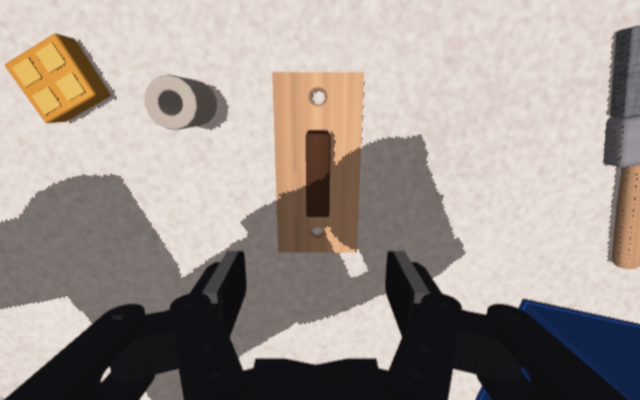

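The cover lies at about (318,162). Its holes are at (318,97) and (318,231), with the handle between (318,130) and (318,217). For an accurate fit I view the pins and holes enlarged in one composite.

```bash
python3 - <<'E'
import cv2,numpy as np
a=cv2.imread("pics/w3.png");b=cv2.imread("pics/w4.png")
f=lambda i,u,v:cv2.convertScaleAbs(cv2.resize(i[v:v+40,u:u+50],None,fx=7,fy=7,interpolation=cv2.INTER_CUBIC),alpha=1.6)
cv2.imwrite("pics/cmp.png",np.vstack([np.hstack([f(a,290,5),f(b,293,77)]),np.hstack([f(a,290,180),f(b,293,212)])]))
E
```

```text
(no output)
```

View pics/cmp.png

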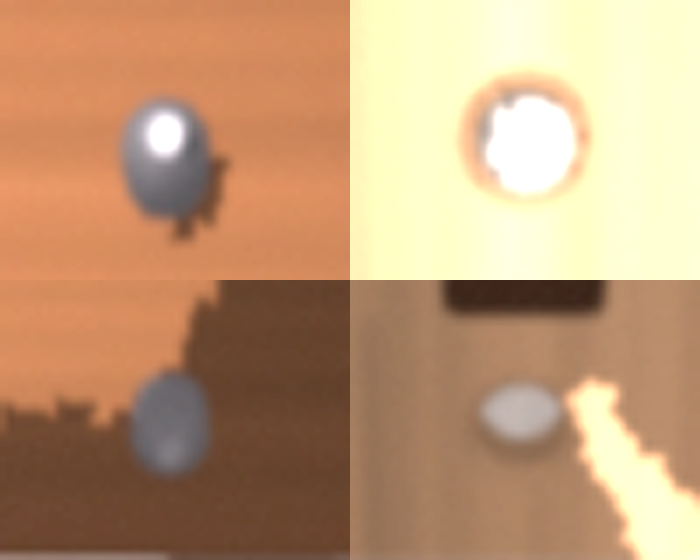

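```bash
python3 - <<'E'
from h import *
c=camera("wrist");s=get_state()
w=world(c,[(318,96.6),(317.6,232)],12)
a=lambda w:print(w.round(1).tolist(),w.mean(0).round(1),np.linalg.norm(w[0]-w[1]).round(1),np.degrees(np.arctan2(*(w[0]-w[1])[::-1])).round(2))
a(w)
h=world(c,[(306,131),(331,130),(329,217),(306,217)],42);print("handle",rect(h))
# pins with old pose
R0=np.array([[.979,.202,-.001],[.202,-.979,0],[-.001,-.001,-1.]]);Rt=s["tcp_rot"];
d=dict(c);d["orientation"]=R0@Rt.T@c["orientation"];d["position"]=np.array([577.6,-2,138.3])+R0@Rt.T@(c["position"]-s["eef_pos"])
a(world(d,[(313.6,22.9),(314.2,204.5)],57));a(world(d,[(313.6,30.4),(314.3,198.1)],42))
print(s["eef_pos"],world(d,[315,116],36)); go(430,-326.5,16,-76.9)
E
```

```text
[[486.3, -314.1], [376.8, -339.5]] [ 431.5 -326.8] 112.5 13.06
handle (array([ 432. , -326.7]), array([65.3, 17.7]), 12.6)
[[694.7, 23.7], [582.0, 0.2]] [638.3  12. ] 115.1 11.74
[[693.4, 23.5], [582.4, 0.3]] [637.9  11.9] 113.4 11.79
[ 409.71415881 -330.32096047  139.3226668 ] [[640.59329266  11.70999687]]
d [0.0206 0.0009 0.1233] turn 0.0 j6 0.44
```

```bash
python3 -m pendant '[{"grip":75,"delta_pos":[0.0215,0.001,0.03],"turn":0},{"grip":75,"delta_pos":[0.0215,0.001,0.08],"turn":0},{"grip":75,"delta_pos":[0.0215,0.001,0.11],"turn":0},{"grip":75,"delta_pos":[0.0215,0.001,0.1225],"turn":0},{"grip":75,"delta_pos":[0.0215,0.001,0.1225],"turn":0},{"grip":10,"delta_pos":[0.0215,0.001,0.1225],"turn":0},{"grip":10,"delta_pos":[0.0215,0.001,0.1225],"turn":0},{"grip":10,"delta_pos":[0.0215,0.001,0.1225],"turn":0},{"grip":10,"delta_pos":[0.0215,0.001,0.1225],"turn":0},{"grip":10,"delta_pos":[0.0215,0.001,0.1225],"turn":0},{"grip":10,"delta_pos":[0.0215,0.001,0.1225],"turn":0},{"grip":10,"delta_pos":[0.0215,0.001,0.1225],"turn":0}]' 60
python3 -c "
from h import *
s=get_state()['eef_pos'];print(s)
go(s[0]+206.5,s[1]+338.8,140,-76.9-1.25)"
```

```text
t: 9.98
eef_pos: [430.7, -327.4, 17.8]
tcp_rot: [[0.974, 0.226, 0.001], [0.226, -0.974, -0.001], [0.001, 0.002, -1.0]]
force: [-0.3, 0.8, 6.9]
gripper_width: 16.6
finger_force: 59.6
[ 430.73575695 -327.41711382   17.82282358]
d [ 0.2779 -0.2831 -0.1224] turn 1.2 j6 0.47
```

```bash
python3 -m pendant '[{"grip":10,"delta_pos":[0,0,-0.03],"turn":0},{"grip":10,"delta_pos":[0,0,-0.07],"turn":0},{"grip":10,"delta_pos":[0.01,-0.01,-0.105],"turn":0},{"grip":10,"delta_pos":[0.035,-0.035,-0.122],"turn":0},{"grip":10,"delta_pos":[0.07,-0.07,-0.122],"turn":0},{"grip":10,"delta_pos":[0.105,-0.106,-0.122],"turn":0},{"grip":10,"delta_pos":[0.14,-0.142,-0.122],"turn":1.2},{"grip":10,"delta_pos":[0.175,-0.178,-0.122],"turn":1.2},{"grip":10,"delta_pos":[0.21,-0.214,-0.122],"turn":1.2},{"grip":10,"delta_pos":[0.245,-0.25,-0.122],"turn":1.2},{"grip":10,"delta_pos":[0.265,-0.272,-0.122],"turn":1.2},{"grip":10,"delta_pos":[0.278,-0.283,-0.122],"turn":1.2},{"grip":10,"delta_pos":[0.278,-0.283,-0.122],"turn":1.2},{"grip":10,"delta_pos":[0.278,-0.283,-0.122],"turn":1.2},{"grip":10,"delta_pos":[0.278,-0.283,-0.122],"turn":1.2},{"grip":10,"delta_pos":[0.278,-0.283,-0.122],"turn":1.2},{"grip":10,"delta_pos":[0.278,-0.283,-0.122],"turn":1.2}]'
python3 - <<'E'
from h import *
c=camera("wrist");cv2.imwrite("pics/w5.png",c["img"][:,:,::-1])
go(637.2,11.4,76,-78.2)
E
```

```text
t: 12.1
eef_pos: [637.1, 11.3, 138.9]
tcp_rot: [[0.979, 0.205, 0.0], [0.205, -0.979, -0.0], [0.0, 0.0, -1.0]]
force: [-0.1, 0.3, -1.7]
gripper_width: 16.8
finger_force: 59.1
d [ 0.0001 -0.      0.0629] turn 0.1 j6 1.2
```

View pics/w5.png

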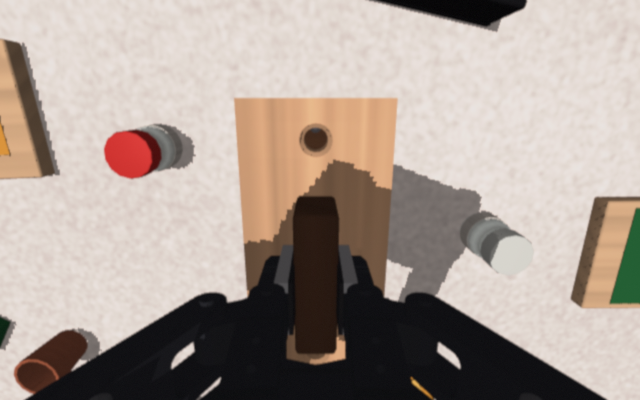

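The cover is held level and aligned. Its far hole is at (316,139), with the rear hole hidden. Next I check the hole against the pin and go down to just above the pins.

```bash
python3 - <<'E'
from h import *
c=camera("wrist");print(world(c,[316,139],133),world(c,[(235,98),(397,98)],133))
E
python3 -m pendant '[{"grip":10,"delta_pos":[0,0,0.03],"turn":0},{"grip":10,"delta_pos":[0,0,0.052],"turn":0},{"grip":10,"delta_pos":[0,0,0.06],"turn":0},{"grip":10,"delta_pos":[0,0,0.06],"turn":0},{"grip":10,"delta_pos":[0,0,0.06],"turn":0},{"grip":10,"delta_pos":[0,0,0.06],"turn":0}]'
python3 - <<'E'
from h import *
a=camera("wrist")["img"][:,:,::-1];s=camera("scene")["img"][:,:,::-1]
f=lambda i,u,v,k:cv2.convertScaleAbs(cv2.resize(i[v:v+60*5//k,u:u+70*5//k],None,fx=k,fy=k,interpolation=cv2.INTER_CUBIC)[:300,:350],alpha=1.4)
cv2.imwrite("pics/c6.png",np.hstack([f(a,281,115,5),f(s,280,190,3)]))
E
```

```text
[[693.71019792  23.28496043]] [[703.54913198  60.64673899]
 [717.68052531  -7.00485999]]
t: 12.95
eef_pos: [637.5, 11.5, 79.7]
tcp_rot: [[0.979, 0.206, 0.001], [0.206, -0.979, -0.0], [0.001, 0.001, -1.0]]
force: [-0.6, -0.7, -2.2]
gripper_width: 16.8
finger_force: 59.0
```

View pics/c6.png

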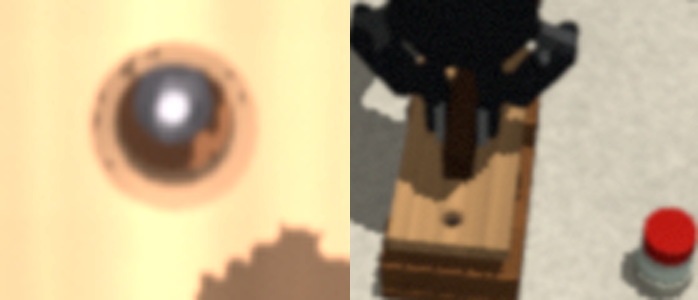

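The pin tip shows inside the far hole, at crop (173,105) against the rim centre at (175,125).

```bash
python3 - <<'E'
from h import *
c=camera("wrist");f=lambda x,y,z:world(c,[(x+.5)/5-.5+281,(y+.5)/5-.5+115],z)
print("hole",f(175,125,74),"pin",f(173,105,58),f(173,105,56))
go(637.5,11.5,60,-78.25)
E
```

```text
hole [[693.70919685  23.62362404]] pin [[693.96758419  23.85330633]] [[693.79228134  23.81613755]]
d [0.0002 0.0001 0.0192] turn 0.1 j6 1.2
```

Aligned to well under a millimetre, so I seat it gently.

```bash
python3 -m pendant '[{"grip":10,"delta_pos":[0,0,0.006],"turn":0},{"grip":10,"delta_pos":[0,0,0.01],"turn":0},{"grip":10,"delta_pos":[0,0,0.014],"turn":0},{"grip":10,"delta_pos":[0,0,0.0175],"turn":0},{"grip":10,"delta_pos":[0,0,0.0175],"turn":0},{"grip":10,"delta_pos":[0,0,0.019],"turn":0},{"grip":10,"delta_pos":[0,0,0.019],"turn":0},{"grip":10,"delta_pos":[0,0,0.019],"turn":0},{"grip":10,"delta_pos":[0,0,0.019],"turn":0}]'
```

```text
t: 14.22
eef_pos: [637.2, 11.6, 59.9]
tcp_rot: [[0.979, 0.206, 0.0], [0.206, -0.979, -0.0], [0.0, 0.0, -1.0]]
force: [-0.8, -0.8, -1.2]
gripper_width: 16.9
finger_force: 59.0
```

```bash
python3 -m pendant '[{"grip":10,"delta_pos":[0,0,0.001],"turn":0},{"grip":10,"delta_pos":[0,0,0.001],"turn":0},{"grip":45,"delta_pos":[0,0,0],"turn":0},{"grip":45,"delta_pos":[0,0,0],"turn":0},{"grip":45,"delta_pos":[0,0,0],"turn":0},{"grip":45,"delta_pos":[0,0,-0.02],"turn":0},{"grip":45,"delta_pos":[0,0,-0.06],"turn":0},{"grip":100,"delta_pos":[-0.03,0,-0.08],"turn":0},{"grip":100,"delta_pos":[-0.06,0,-0.08],"turn":0},{"grip":100,"delta_pos":[-0.06,0,-0.08],"turn":0},{"grip":100,"delta_pos":[-0.06,0,-0.08],"turn":0}]'
python3 - <<'E'
from h import *
c=camera("wrist");cv2.imwrite("pics/w7.png",c["img"][:,:,::-1])
go(430,-119.4,120,-49.5)
E
```

```text
t: 15.6
eef_pos: [579.1, -0.8, 139.8]
tcp_rot: [[0.979, 0.206, 0.001], [0.206, -0.979, -0.0], [0.0, 0.0, -1.0]]
force: [0.3, 0.3, 0.3]
gripper_width: 85.5
finger_force: 0.0
d [-0.1704  0.0854  0.0196] turn -28.6 j6 1.16
```

View pics/w7.png

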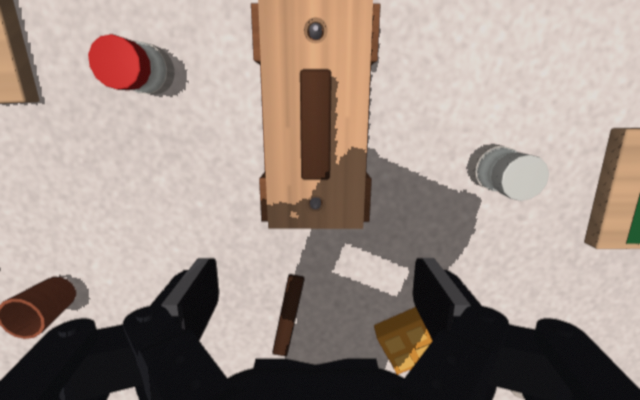

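The cover is seated flat with both pins showing in their holes at (315,30) and (315,203). Next is the square. The wrist camera ran about +2 mm in x against the top one, so I aim at (452,-118.5).

```bash
python3 -c "
from h import *
go(452,-118.5,100,-49.5)"
python3 -m pendant '[{"grip":100,"delta_pos":[-0.03,0.018,0],"turn":-8},{"grip":100,"delta_pos":[-0.06,0.036,0],"turn":-16},{"grip":100,"delta_pos":[-0.09,0.054,0.01],"turn":-24},{"grip":100,"delta_pos":[-0.12,0.072,0.02],"turn":-28.6},{"grip":100,"delta_pos":[-0.1485,0.089,0.04],"turn":-28.6},{"grip":100,"delta_pos":[-0.1485,0.089,0.04],"turn":-28.6},{"grip":100,"delta_pos":[-0.1485,0.089,0.04],"turn":-28.6},{"grip":100,"delta_pos":[-0.1485,0.089,0.04],"turn":-28.6}]' 40
python3 - <<'E'
from h import *
c=camera("wrist");cv2.imwrite("pics/w8.png",c["img"][:,:,::-1])
go(452,-118.5,4,-49.5)
E
```

```text
d [-0.1487  0.0891  0.0396] turn -28.6 j6 1.16
t: 16.65
eef_pos: [452.4, -118.1, 100.2]
tcp_rot: [[0.76, 0.65, 0.001], [0.65, -0.76, -0.0], [0.001, 0.001, -1.0]]
force: [0.3, -0.5, 0.1]
gripper_width: 85.2
finger_force: 0.0
d [-0.0005  0.      0.0961] turn 0.0 j6 0.35
```

View pics/w8.png

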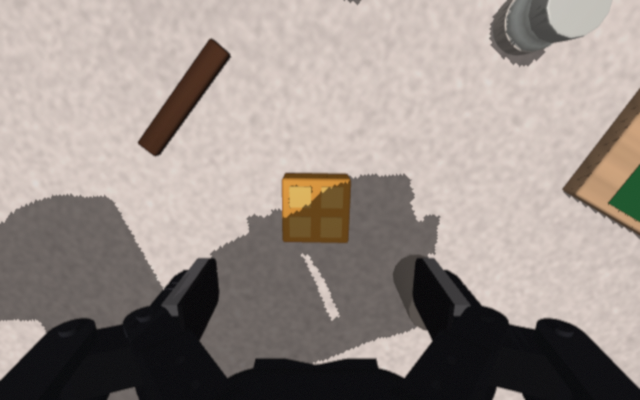

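The square is squarely aligned between the fingers at (316,210), and nothing is in the fingers' way. I grasp it and carry it high.

```bash
python3 - <<'E'
from h import *
c=camera("wrist");print(world(c,[(316,210)],22))
E
python3 -m pendant '[{"grip":100,"delta_pos":[0,0,0.04],"turn":0},{"grip":100,"delta_pos":[0,0,0.08],"turn":0},{"grip":100,"delta_pos":[0,0,0.096],"turn":0},{"grip":100,"delta_pos":[0,0,0.096],"turn":0},{"grip":35,"delta_pos":[0,0,0.096],"turn":0},{"grip":35,"delta_pos":[0,0,0.096],"turn":0},{"grip":35,"delta_pos":[0,0,0.096],"turn":0},{"grip":35,"delta_pos":[0,0,0.096],"turn":0},{"grip":35,"delta_pos":[0,0,0.096],"turn":0},{"grip":35,"delta_pos":[0,0,0.096],"turn":0},{"grip":35,"delta_pos":[0,0,0.05],"turn":0},{"grip":35,"delta_pos":[0,0,0],"turn":0},{"grip":35,"delta_pos":[0,0,-0.04],"turn":0},{"grip":35,"delta_pos":[0,0,-0.04],"turn":0}]' 40
python3 -c "
from h import *
go(643.5,295,140,-77.3)"
```

```text
[[ 453.8606287  -117.31306687]]
t: 18.5
eef_pos: [452.5, -118.9, 142.7]
tcp_rot: [[0.761, 0.649, 0.006], [0.649, -0.761, -0.003], [0.002, 0.006, -1.0]]
force: [0.1, 1.0, -1.7]
gripper_width: 47.1
finger_force: 42.6
d [ 0.414  -0.1908  0.0024] turn 27.8 j6 0.35
```

```bash
python3 -m pendant '[{"grip":35,"delta_pos":[0.02,-0.009,0],"turn":3},{"grip":35,"delta_pos":[0.05,-0.023,0],"turn":8},{"grip":35,"delta_pos":[0.085,-0.039,0],"turn":13},{"grip":35,"delta_pos":[0.12,-0.055,0],"turn":18},{"grip":35,"delta_pos":[0.155,-0.071,0],"turn":23},{"grip":35,"delta_pos":[0.19,-0.088,0],"turn":27.8},{"grip":35,"delta_pos":[0.225,-0.104,0],"turn":27.8},{"grip":35,"delta_pos":[0.26,-0.12,0],"turn":27.8},{"grip":35,"delta_pos":[0.295,-0.136,0],"turn":27.8},{"grip":35,"delta_pos":[0.33,-0.152,0],"turn":27.8},{"grip":35,"delta_pos":[0.365,-0.168,0],"turn":27.8},{"grip":35,"delta_pos":[0.395,-0.182,0],"turn":27.8},{"grip":35,"delta_pos":[0.414,-0.191,0],"turn":27.8},{"grip":35,"delta_pos":[0.414,-0.191,0],"turn":27.8},{"grip":35,"delta_pos":[0.414,-0.191,0],"turn":27.8},{"grip":35,"delta_pos":[0.414,-0.191,0],"turn":27.8},{"grip":35,"delta_pos":[0.414,-0.191,0],"turn":27.8}]'
python3 - <<'E'
from h import *
c=camera("wrist");cv2.imwrite("pics/w9.png",c["img"][:,:,::-1])
go(643.5,295,20.5,-77.3)
E
```

```text
t: 20.62
eef_pos: [642.3, 295.0, 140.0]
tcp_rot: [[0.976, 0.219, 0.0], [0.219, -0.976, -0.0], [0.0, 0.0, -1.0]]
force: [0.3, -0.3, -0.7]
gripper_width: 46.9
finger_force: 42.5
d [0.0011 0.0004 0.1195] turn -0.1 j6 1.61
```

View pics/w9.png

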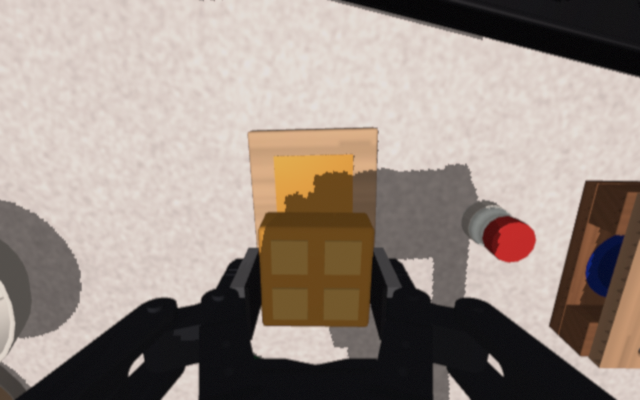

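The square is held level over its board. The patch's far edge runs (274,156)-(354,155) and the board's far edge runs (249,131)-(378,128).

```bash
python3 - <<'E'
from h import *
c=camera("wrist")
for p,h in [([(274,156),(354,155)],32),([(249,131),(378,128)],52)]:
    w=world(c,p,16);d=w[0]-w[1];d/=np.linalg.norm(d);print(w.mean(0)+h*np.array([-d[1],d[0]]),np.degrees(np.arctan2(d[1],d[0]))-90)
    
w=world(c,[(265,225),(368,225),(372,325),(263,325)],157);print("held",rect(w))
E
```

```text
[643.0130818 296.3149784] 13.294130988643516
[643.58109934 296.06467926] 13.884176119235306
held (array([644.8, 295.1]), array([48.3, 47.2]), -77.4)
```

Held square (644.8,295.1) and patch (643.2,296.2) agree, so it goes down.

```bash
python3 -m pendant '[{"grip":35,"delta_pos":[0,-0.001,0.04],"turn":0},{"grip":35,"delta_pos":[0,-0.001,0.085],"turn":0},{"grip":35,"delta_pos":[0,-0.001,0.11],"turn":0},{"grip":35,"delta_pos":[0,-0.001,0.1185],"turn":0},{"grip":35,"delta_pos":[0,-0.001,0.1185],"turn":0},{"grip":35,"delta_pos":[0,-0.001,0.1185],"turn":0},{"grip":85,"delta_pos":[0,-0.001,0.1185],"turn":0},{"grip":85,"delta_pos":[0,-0.001,0.1185],"turn":0},{"grip":85,"delta_pos":[0,-0.001,0.1185],"turn":0},{"grip":85,"delta_pos":[0,-0.001,0.1185],"turn":0},{"grip":100,"delta_pos":[0,-0.001,0.07],"turn":0},{"grip":100,"delta_pos":[0,-0.001,0.02],"turn":0},{"grip":100,"delta_pos":[0,-0.001,0],"turn":0},{"grip":100,"delta_pos":[0,-0.001,0],"turn":0}]'
python3 -c "
from h import *
go(437,318.5,100,-19.6)"
```

```text
t: 22.48
eef_pos: [642.6, 296.8, 141.5]
tcp_rot: [[0.976, 0.22, 0.003], [0.22, -0.976, 0.001], [0.003, -0.0, -1.0]]
force: [1.0, -0.4, -0.3]
gripper_width: 85.7
finger_force: 0.0
d [-0.196  -0.0663  0.0408] turn -57.7 j6 1.62
```

```bash
python3 -m pendant '[{"grip":100,"delta_pos":[-0.03,-0.01,0],"turn":-8},{"grip":100,"delta_pos":[-0.06,-0.02,0],"turn":-16},{"grip":100,"delta_pos":[-0.09,-0.03,0],"turn":-25},{"grip":100,"delta_pos":[-0.13,-0.044,0.01],"turn":-34},{"grip":100,"delta_pos":[-0.17,-0.058,0.02],"turn":-43},{"grip":100,"delta_pos":[-0.196,-0.066,0.03],"turn":-52},{"grip":100,"delta_pos":[-0.196,-0.066,0.04],"turn":-57.7},{"grip":100,"delta_pos":[-0.196,-0.066,0.04],"turn":-57.7},{"grip":100,"delta_pos":[-0.196,-0.066,0.04],"turn":-57.7},{"grip":100,"delta_pos":[-0.196,-0.066,0.04],"turn":-57.7}]'
python3 - <<'E'
from h import *
c=camera("wrist");im=c["img"];hsv=cv2.cvtColor(im,cv2.COLOR_RGB2HSV)
m=cv2.inRange(hsv,(45,80,25),(85,255,255));n,l,st,ce=cv2.connectedComponentsWithStats(m);i=1+st[1:,4].argmax();print(st[i],ce[i],world(c,ce[i],20))
p=np.argwhere(l==i)[:,::-1];print(rect(world(c,p,20)))
go(437,318.5,4,-19.6)
E
```

```text
t: 23.72
eef_pos: [436.7, 317.9, 99.8]
tcp_rot: [[0.337, 0.941, 0.0], [0.941, -0.337, 0.0], [0.0, 0.0, -1.0]]
force: [-0.2, 0.7, -0.1]
gripper_width: 85.4
finger_force: 0.0
[ 288  151   58  104 5711] [316.28699002 201.80406234] [[439.92877486 324.22310476]]
(array([439.2, 322.1]), array([75.4, 38.5]), 70.1)
d [0.0007 0.0001 0.0959] turn -0.1 j6 0.75
```

```bash
python3 -m pendant '[{"grip":100,"delta_pos":[0.003,0,0.04],"turn":0},{"grip":100,"delta_pos":[0.003,0,0.08],"turn":0},{"grip":100,"delta_pos":[0.003,0,0.096],"turn":0},{"grip":100,"delta_pos":[0.003,0,0.096],"turn":0},{"grip":25,"delta_pos":[0.003,0,0.096],"turn":0},{"grip":25,"delta_pos":[0.003,0,0.096],"turn":0},{"grip":25,"delta_pos":[0.003,0,0.096],"turn":0},{"grip":25,"delta_pos":[0.003,0,0.096],"turn":0},{"grip":25,"delta_pos":[0.003,0,0.096],"turn":0},{"grip":25,"delta_pos":[0.003,0,0.096],"turn":0},{"grip":25,"delta_pos":[0.003,0,0.096],"turn":0},{"grip":25,"delta_pos":[0.003,0,0.05],"turn":0},{"grip":25,"delta_pos":[0.003,0,0],"turn":0},{"grip":25,"delta_pos":[0.003,0,-0.04],"turn":0},{"grip":25,"delta_pos":[0.003,0,-0.04],"turn":0},{"grip":25,"delta_pos":[0.003,0,-0.04],"turn":0}]' 50
python3 -c "
from h import *
go(643,-292,140,-78.5)"
```

```text
t: 25.78
eef_pos: [436.8, 320.5, 139.0]
tcp_rot: [[0.336, 0.942, -0.002], [0.942, -0.336, -0.001], [-0.001, -0.001, -1.0]]
force: [-0.7, -0.9, -0.9]
gripper_width: 38.6
finger_force: 51.8
d [-0.5077  0.3999 -0.0009] turn 58.9 j6 0.76
```

```bash
python3 -m pendant '[{"grip":25,"delta_pos":[-0.015,0.012,0],"turn":3},{"grip":25,"delta_pos":[-0.045,0.035,0],"turn":8},{"grip":25,"delta_pos":[-0.08,0.063,0],"turn":13},{"grip":25,"delta_pos":[-0.115,0.09,0],"turn":18},{"grip":25,"delta_pos":[-0.15,0.118,0],"turn":23},{"grip":25,"delta_pos":[-0.185,0.145,0],"turn":28},{"grip":25,"delta_pos":[-0.22,0.173,0],"turn":33},{"grip":25,"delta_pos":[-0.255,0.2,0],"turn":38},{"grip":25,"delta_pos":[-0.29,0.228,0],"turn":43},{"grip":25,"delta_pos":[-0.325,0.256,0],"turn":48},{"grip":25,"delta_pos":[-0.36,0.284,0],"turn":53},{"grip":25,"delta_pos":[-0.395,0.311,0],"turn":57},{"grip":25,"delta_pos":[-0.43,0.339,0],"turn":58.9},{"grip":25,"delta_pos":[-0.465,0.366,0],"turn":58.9},{"grip":25,"delta_pos":[-0.495,0.39,0],"turn":58.9},{"grip":25,"delta_pos":[-0.508,0.4,0],"turn":58.9},{"grip":25,"delta_pos":[-0.508,0.4,0],"turn":58.9},{"grip":25,"delta_pos":[-0.508,0.4,0],"turn":58.9},{"grip":25,"delta_pos":[-0.508,0.4,0],"turn":58.9},{"grip":25,"delta_pos":[-0.508,0.4,0],"turn":58.9}]'
python3 - <<'E'
from h import *
c=camera("wrist");im=c["img"];hsv=cv2.cvtColor(im,cv2.COLOR_RGB2HSV)
m=cv2.inRange(hsv,(45,80,20),(85,255,255));n,l,st,ce=cv2.connectedComponentsWithStats(m);print(st[st[:,4]>100])
m=cv2.inRange(hsv,(8,60,120),(24,160,255));n,l,st,ce=cv2.connectedComponentsWithStats(m);print(st[st[:,4]>500])
for v in range(60,200,4): print(v,im[v,315].tolist(),end=" ")
go(643,-292,20.5,-78.5)
E
```

```text
t: 28.28
eef_pos: [643.6, -291.4, 140.0]
tcp_rot: [[0.98, 0.2, 0.0], [0.2, -0.98, -0.0], [0.0, 0.0, -1.0]]
force: [0.7, -0.3, -2.1]
gripper_width: 39.0
finger_force: 51.7
[[     0      0    640    400 237674]
 [   267    141     98    212  18326]]
[[     0      0    640    400 252697]
 [   250    131    130    116   3301]]
60 [235, 226, 221] 64 [235, 225, 221] 68 [235, 225, 221] 72 [232, 223, 218] 76 [233, 224, 219] 80 [237, 228, 223] 84 [236, 228, 223] 88 [234, 225, 220] 92 [233, 224, 219] 96 [234, 225, 220] 100 [236, 227, 222] 104 [231, 222, 217] 108 [226, 216, 209] 112 [231, 221, 216] 116 [235, 227, 221] 120 [237, 231, 226] 124 [234, 225, 220] 128 [230, 221, 216] 132 [158, 129, 107] 136 [230, 190, 147] 140 [166, 158, 115] 144 [69, 132, 86] 148 [69, 132, 85] 152 [68, 131, 84] 156 [66, 129, 83] 160 [64, 127, 81] 164 [62, 125, 80] 168 [62, 124, 78] 172 [60, 123, 77] 176 [61, 123, 77] 180 [59, 122, 75] 184 [36, 80, 48] 188 [14, 40, 22] 192 [15, 42, 24] 196 [18, 48, 26] d [-0.0007  0.0003  0.1195] turn 0.0 j6 0.78
```

```bash
python3 - <<'E'
from h import *
c=camera("wrist");u=np.array([.98,.2])
print("board",world(c,[315,133.],16)-52*u,"patch",world(c,[315,141.],16)-46*u,"held",world(c,[316,353],157.5)+38*u)
E
```

```text
board [[ 642.22651926 -291.3053307 ]] patch [[ 641.98458059 -291.34234049]] held [[ 645.84347665 -290.93978979]]
```

```bash
python3 -m pendant '[{"grip":25,"delta_pos":[-0.003,0,0.04],"turn":0},{"grip":25,"delta_pos":[-0.003,0,0.085],"turn":0},{"grip":25,"delta_pos":[-0.003,0,0.11],"turn":0},{"grip":25,"delta_pos":[-0.003,0,0.119],"turn":0},{"grip":25,"delta_pos":[-0.003,0,0.119],"turn":0},{"grip":25,"delta_pos":[-0.003,0,0.119],"turn":0},{"grip":85,"delta_pos":[-0.003,0,0.119],"turn":0},{"grip":85,"delta_pos":[-0.003,0,0.119],"turn":0},{"grip":85,"delta_pos":[-0.003,0,0.119],"turn":0},{"grip":85,"delta_pos":[-0.003,0,0.119],"turn":0},{"grip":85,"delta_pos":[-0.003,0,0.119],"turn":0},{"grip":100,"delta_pos":[-0.003,0,0.07],"turn":0},{"grip":100,"delta_pos":[-0.003,0,0.02],"turn":0},{"grip":100,"delta_pos":[-0.06,0,0],"turn":0},{"grip":100,"delta_pos":[-0.12,0,0],"turn":0},{"grip":100,"delta_pos":[-0.18,0,0],"turn":0},{"grip":100,"delta_pos":[-0.24,0,0],"turn":0},{"grip":100,"delta_pos":[-0.24,0,0],"turn":0},{"grip":100,"delta_pos":[-0.24,0,0],"turn":0}]'
python3 - <<'E'
from h import *
c=camera("top");im=c["img"];cv2.imwrite("pics/t2.png",im[:,:,::-1]);hsv=cv2.cvtColor(im,cv2.COLOR_RGB2HSV)
def seg(n,lo,hi,box,z):
    u0,v0,u1,v1=box;m=cv2.inRange(hsv[v0:v1,u0:u1],lo,hi);q,l,st,ce=cv2.connectedComponentsWithStats(m)
    i=1+st[1:,4].argmax();p=np.argwhere(l==i)[:,::-1]+[u0,v0];print(n,st[i,4],rect(world(c,p,z)))
# patch (all green/yellow) and brighter/darker split
for n,b,lo,hi in [("y",(160,115,240,195),(15,110,60),(32,255,255)),("g",(410,110,490,190),(45,60,20),(90,255,255))]: seg(n,lo,hi,b,25)
for n,u,v in [("y",199,154),("g",449,149)]:
    print(n,"\n",[im[v,k].tolist() for k in range(u-28,u+29,3)],"\n",[im[k,u].tolist() for k in range(v-28,v+29,3)])
seg("red",(0,120,80),(8,255,255),(240,130,290,170),55)
seg("cup",(0,80,30),(14,255,255),(210,225,245,260),45)
E
```

```text
t: 30.75
eef_pos: [408.9, -340.1, 140.2]
tcp_rot: [[0.98, 0.199, 0.001], [0.199, -0.98, -0.001], [0.001, 0.001, -1.0]]
force: [0.2, 0.2, -0.6]
gripper_width: 85.6
finger_force: 0.0
y 656 (array([640.1, 292.9]), array([64.7, 64.3]), 14.5)
g 882 (array([ 639.8, -290. ]), array([89.4, 53.6]), 12.2)
y 
 [[179, 171, 160], [180, 173, 161], [169, 144, 111], [169, 143, 110], [175, 148, 111], [176, 146, 72], [174, 146, 79], [182, 163, 94], [171, 141, 74], [179, 169, 103], [182, 172, 106], [164, 145, 82], [81, 62, 38], [140, 112, 59], [159, 134, 103], [168, 143, 111], [168, 142, 110], [92, 84, 72], [178, 171, 160]] 
 [[182, 175, 163], [180, 173, 162], [177, 154, 125], [174, 147, 114], [165, 139, 108], [168, 134, 69], [182, 172, 106], [181, 172, 106], [172, 142, 75], [182, 170, 104], [182, 173, 107], [174, 156, 89], [82, 62, 38], [181, 153, 81], [166, 140, 108], [168, 142, 110], [173, 147, 113], [105, 97, 86], [177, 169, 158]]
g 
 [[176, 169, 158], [171, 163, 151], [162, 138, 106], [170, 144, 110], [172, 146, 112], [165, 144, 111], [62, 101, 66], [46, 56, 40], [61, 103, 66], [61, 103, 66], [78, 119, 80], [76, 118, 79], [58, 98, 63], [56, 95, 60], [169, 144, 111], [166, 140, 109], [165, 140, 107], [165, 149, 129], [176, 169, 157]] 
 [[179, 171, 160], [178, 170, 159], [171, 149, 116], [58, 100, 63], [57, 99, 61], [67, 103, 69], [63, 103, 66], [75, 118, 78], [59, 100, 64], [81, 124, 83], [58, 100, 63], [71, 113, 75], [62, 103, 66], [58, 100, 63], [60, 101, 64], [50, 72, 49], [127, 120, 89], [126, 118, 107], [174, 167, 157]]
red 157 (array([646.2, 143.1]), array([31. , 30.6]), 44.7)
cup 239 (array([428.7, 217.4]), array([38.4, 35.7]), 89.0)
```

```bash
python3 - <<'E'
from h import *
c=camera("top");im=c["img"].astype(int)
def f(n,b,cond):
    u0,v0,u1,v1=b;p=np.argwhere(cond(im[v0:v1,u0:u1]))[:,::-1]+[u0,v0];w=world(c,p,38);print(n,len(p),rect(w),w.mean(0))
f("ysq",(178,132,224,180),lambda a:(a[...,1]>158)&(a[...,2]<120))
f("leaf",(430,128,470,170),lambda a:(a[...,1]>112)&(a[...,1]>a[...,0]+25))
E
```

```text
ysq 149 (array([641.7, 296.8]), array([36.8, 36.6]), -75.8) [641.74063702 296.3722204 ]
leaf 71 (array([ 640.5, -293.9]), array([52.1, 23.3]), 6.8) [ 637.92662851 -294.30124984]
```

```bash
python3 -c "
from bench import *
print(job_done())"
```

```text
the job is handed in; nothing more can be done
None
```

I've handed the job in at about 31 s of the 134 s allowed, but the hand-in call returned no verdict. By my last camera checks, the round master is in the press with the cover seated over both pins. The yellow square and green oblong are about 3 mm or less from their patch centres. The red jar and cup haven't moved; I didn't re-measure the white jar after the final move.

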